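Reset the sample tray's red tabs with one finger stroke

TASK

The red tabs on the round sample tray mark samples that have been measured: run the shut fingertips lightly round the ring, counter-clockwise seen from above, and fold the five red tabs down one after another, beginning with the one next to the long empty stretch of the ring. Leave the blue tabs standing, and do not shift or lift the tray, its vials or anything else on the bench. Finish with the hand clear of everything.

Things in the scene. Friction and masses are not known exactly. Their poses are not given: they have to be found in the camera images.
- tray: Round grey tray, 210 mm across, 1.1 to 1.8 kg, loose on the bench; origin: centre of its underside, z up. Deck 22 mm above the bench; centre knob to 48 mm; four vials within 59 mm of the centre, tops to 84 mm. On an 88 mm radius circle, counter-clockwise from above, tabs red1-5 at 0, 26, 52, 78, 104 degrees from its x axis, blue1-3 at 146, 172, 198, then empty for 162 degrees.
- red1_foot (a point): Hinge of the first red tab, counter-clockwise from the empty stretch of the ring; middle of its width, 26 mm above the bench. The tab is a plate 16 mm wide (radially), 3 mm thick, reaching 28 mm from this hinge. The point turns with the tab; its x axis points away from the tray's centre.
- red1 (a joint): Angle of the first red tab: 0 upright (starts within 0.25), 1.5 flat on the deck. It folds only counter-clockwise round the ring (seen from above); its stiff hinge (0.01 N m) keeps it where it is left. A fingertip moved counter-clockwise along the 88 mm circle, its lowest point 3 to 8 mm above the hinge, folds it far enough in passing over.
- red2_foot (a point): Hinge of the second red tab, counter-clockwise from the empty stretch of the ring; middle of its width, 26 mm above the bench. The tab is a plate 16 mm wide (radially), 3 mm thick, reaching 28 mm from this hinge. The point turns with the tab; its x axis points away from the tray's centre.
- red2 (a joint): Angle of the second red tab: 0 upright (starts within 0.25), 1.5 flat on the deck. It folds only counter-clockwise round the ring (seen from above); its stiff hinge (0.01 N m) keeps it where it is left. A fingertip moved counter-clockwise along the 88 mm circle, its lowest point 3 to 8 mm above the hinge, folds it far enough in passing over.
- red3_foot (a point): Hinge of the third red tab, counter-clockwise from the empty stretch of the ring; middle of its width, 26 mm above the bench. The tab is a plate 16 mm wide (radially), 3 mm thick, reaching 28 mm from this hinge. The point turns with the tab; its x axis points away from the tray's centre.
- red3 (a joint): Angle of the third red tab: 0 upright (starts within 0.25), 1.5 flat on the deck. It folds only counter-clockwise round the ring (seen from above); its stiff hinge (0.01 N m) keeps it where it is left. A fingertip moved counter-clockwise along the 88 mm circle, its lowest point 3 to 8 mm above the hinge, folds it far enough in passing over.
- red4_foot (a point): Hinge of the fourth red tab, counter-clockwise from the empty stretch of the ring; middle of its width, 26 mm above the bench. The tab is a plate 16 mm wide (radially), 3 mm thick, reaching 28 mm from this hinge. The point turns with the tab; its x axis points away from the tray's centre.
- red4 (a joint): Angle of the fourth red tab: 0 upright (starts within 0.25), 1.5 flat on the deck. It folds only counter-clockwise round the ring (seen from above); its stiff hinge (0.01 N m) keeps it where it is left. A fingertip moved counter-clockwise along the 88 mm circle, its lowest point 3 to 8 mm above the hinge, folds it far enough in passing over.
- red5_foot (a point): Hinge of the fifth red tab, counter-clockwise from the empty stretch of the ring; middle of its width, 26 mm above the bench. The tab is a plate 16 mm wide (radially), 3 mm thick, reaching 28 mm from this hinge. The point turns with the tab; its x axis points away from the tray's centre.
- red5 (a joint): Angle of the fifth red tab: 0 upright (starts within 0.25), 1.5 flat on the deck. It folds only counter-clockwise round the ring (seen from above); its stiff hinge (0.01 N m) keeps it where it is left. A fingertip moved counter-clockwise along the 88 mm circle, its lowest point 3 to 8 mm above the hinge, folds it far enough in passing over.
- blue1_foot (a point): Hinge of blue tab 1 (counter-clockwise, after the last red tab); same make and size as the red tabs. The other two blue tabs follow 26 and 52 degrees farther on.
- blue1 (a joint): Angle of this blue tab: 0 upright (starts within 0.1), 1.5 folded; same stiff hinge. It is to stay upright.
- blue2 (a joint): Angle of this blue tab: 0 upright (starts within 0.1), 1.5 folded; same stiff hinge. It is to stay upright.
- blue3 (a joint): Angle of this blue tab: 0 upright (starts within 0.1), 1.5 folded; same stiff hinge. It is to stay upright.
- vial_white: A clear vial with a white cap, 25 mm wide, 57 mm tall, standing loose in a collar on the tray; origin at its underside, z up. Leave it standing there.
- vial_blue: A clear vial with a blue cap, 25 mm wide, 57 mm tall, standing loose in a collar on the tray; origin at its underside, z up. Leave it standing there.
- vial_black: A clear vial with a black cap, 25 mm wide, 57 mm tall, standing loose in a collar on the tray; origin at its underside, z up. Leave it standing there.
- vial_brown: A brown vial with a black cap, 24 mm wide, 62 mm tall, standing loose in a collar on the tray; origin at its underside, z up. Leave it standing there.
- timer: Bystander: small white timer, 70x62x18 mm, behind the tray; origin at its underside. Leave it alone.
- tape_roll: Bystander: roll of tape, 87 mm wide, 19 mm tall, to the right of the tray; origin at its underside. Leave it alone.
- mortar: Bystander: small brown stone mortar, 65 mm wide, 22 mm tall, to the right of the tray; origin at its underside. Leave it alone.
- jar: Bystander: white jar with blue lid, 51 mm wide, 56 mm tall, to the left of the tray; origin at its underside. Leave it alone.
- tip_box: Bystander: blue box with clear lid, 89x120x81 mm, to the left of the tray; origin at its underside. Leave it alone.

How it is judged (in metres and radians):
On the way, in this order (a step that is already met when the one before it is completed fails the run):
1. the first red tab is folded down (more than 1.1 rad) (value of joint red1 above 1.1 rad), for 0.05 s.
2. the second red tab is folded down (more than 1.1 rad) (value of joint red2 above 1.1 rad), for 0.05 s.
3. the third red tab is folded down (more than 1.1 rad) (value of joint red3 above 1.1 rad), for 0.05 s.
4. the fourth red tab is folded down (more than 1.1 rad) (value of joint red4 above 1.1 rad), for 0.05 s.
5. the fifth red tab is folded down (more than 1.1 rad) (value of joint red5 above 1.1 rad), for 0.05 s.
At the end, for the whole second after the job is handed in: All five red tabs are folded by more than 1.1 rad (63 degrees), in order, the blue tabs stand within 0.3 rad of upright, the tray is at rest within 20 mm of where it stood and not turned (first red hinge within 25 mm of its start), and the vials stand upright in it (value of joint each of red1, red2, red3, red4, red5 above 1.1 rad and value of joint each of blue1, blue2, blue3 below 0.3 rad and distance of tray from where it was at the start of the episode below 0.02 m and distance of red1_foot from where it was at the start of the episode below 0.025 m and height (world z) of tray below 0.008 m and linear speed of tray below 0.02 m/s and angle between each of vial_white, vial_blue, vial_black, vial_brown's own z axis and vertical below 0.2 rad); the robot touches nothing.
It fails at once if a blue tab is folded (more than 0.4 rad) (value of joint any of blue1, blue2, blue3 above 0.4 rad).
It fails at once if the tray is shifted by more than 20 mm, turned so that the first red hinge shifts by more than 25 mm, or lifted (distance of tray from where it was at the start of the episode above 0.02 m or distance of red1_foot from where it was at the start of the episode above 0.025 m or height (world z) of tray above 0.008 m).
It fails at once if a vial is lifted from its collar or tipped (z of any of vial_white, vial_blue, vial_black, vial_brown in the frame of tray above 0.032 m or angle between any of vial_white, vial_blue, vial_black, vial_brown's own z axis and vertical above 0.3 rad).
It fails at once if the fingers press on the tray or its tabs with more than 30 N (contact force between the fingers and tray above 30 N).
It fails at once if a bystander is shifted by more than 20 mm or lifted (distance of any of timer, tape_roll, mortar, jar, tip_box from where it was at the start of the episode above 0.02 m).
It also fails if it takes over 40 s, if anything falls off the work surface, if the arm or the gripper's body presses on something with over 40 N, if the wrist force passes 120 N, or if a joint passes its speed limit or range.

ROBOT

A 7-joint arm with a two-finger parallel gripper is mounted at the origin on a cart in front of the work surface, level with it; the furniture and walls round the work are solid. World frame = base frame: x ahead of the robot, y to its left, z up, the work surface at z = 0. Lengths are in mm, angles in rad, forces in N, time in s.
With the tool pointing down it reaches from about 400 to 900 mm from the base axis. Payload 5.6 kg.
Tool frame: the origin (TCP) lies midway between the tips of the shut fingers; the grasp point (between the pads) lies 19 mm behind it; x points along the fingers, y is the direction in which the jaws open and shut, and the axes are right-handed (so a half turn about x gives the same grasp; the last joint's range is limited). The gripper opens to 92 mm and grips with 3 to 60 N. Pads are 20 mm wide; open, the fingers measure 128 mm over their backs; the gripper's body (75 mm by 189 mm) begins 69 mm behind the grasp point.
Start: joints at [-1.279, 0.468, -0.012, 1.603, 0.006, 1.071, -0.056], TCP at [213.618, 613.902, 214.592] pointing down, gripper open.
Joint ranges: [-2.53, 2.53], [-0.31, 2.02], [-1.57, 1.55], [0.28, 2.44], [-1.29, 4.43], [0.15, 1.84], [-2.92, 2.92]. Speed limits (rad/s): [2.57, 2.57, 3.14, 3.14, 3.14, 3.14, 3.14].

INTERFACE

Orientations are given as a rotation vector (axis times angle).
In Python, from cell import robot, grip, kin, viewer gives the robot as it stands. Calls block until the motion is done:
- robot.movep(position, orientation): joint-space move of the TCP to a pose.
- robot.servo_line(position, feed=150, rotation=None): straight line of the TCP; rotation=None keeps the orientation; feed is the mean speed in mm/s.
- robot.goto_joints(angles): joint-space move.
- grip(opening, newtons=None): opening from 0.0 (shut) to 1.0 (fully open); newtons is the grip in N (None keeps the last); returns when the fingers have stopped.
- robot.hold(seconds).
- kin.ik(position, orientation): joint angles nearest the present ones, or None.
- robot.observe(): the state.
- viewer.read_camera(name): name is "scene" or "top" or "wrist"; returns the picture (384x512x3 uint8, red, green, blue); there is no depth.
- viewer.camera_info(name): a dict with "camera_matrix" (3x3 intrinsics, pixels), "k1" (the pictures are not rectified: a ray, as slopes to the right and down, at radius r is drawn at 1 + k1 r^2 times it, then the intrinsics apply), "R" (3x3) and "t" (3): a world point X has camera coordinates R X + t. Camera axes: x right, y down, z forward; pixel columns grow to the right and rows downward; lengths in mm; the calibration is good to about 2 mm. A picture is of the moment at which its call begins: read the wrist's pose just before it. camera_info takes no time and is no camera call; for the wrist camera it gives the pose at the moment of the call.
A pose or a line that the arm cannot do raises robot.IKError and nothing moves.
- robot.job_done(): hands the job in, once; it reports no verdict.
Trained networks look in the newest picture that a camera, given by its name, has taken for a name from the list of things; names that differ only in an ending like _2 or _b are one class to them, and where a whole thing is asked for, a point or a joint stands for the part that bears it (a point fixed in the world has none). Each returns a list of dicts, best first, with "confidence" (0 to 1); they miss things now and then, are a little off and sometimes report something else, mostly with a low value. They report only what shows in the picture. A call takes as long as a camera call.
- viewer.silhouettes(name, camera): "mask" (384x512 bool, what is visible of it).
- viewer.pinpoint(name, camera): "at" ([x, y, z] in mm, in the coordinates of the camera as it stood for that picture, good to about 4 mm: a listed point, or the origin of a listed thing).
The state is a dict: "t": time; "joints": joint angles; "joint_velocities": joint speeds; "joint_torque": joint torques, N m; "tcp_pos": TCP position; "tcp_rot": TCP orientation; "contact_force": force on the tool from outside, world axes, zero at the start; "wrist_torque": the same for the moment, N m; "grip_width": opening from 0.0 (shut) to 1.0 (fully open).
Only numpy, scipy, OpenCV 4.12 (cv2) and the standard library are available. Lean on these libraries where they do the work, as an engineer would, in place of code of your own. Each camera call takes 0.05 s, during which the arm holds its last target.

## Working session

There is one attempt and no reset: what is moved stays moved. The work goes in short steps, each a Python script; the robot and the scene stay as the last script left them, time stands still between calls to the robot, and variables do not carry over. Pictures are saved under pics/ and viewed, and the job is handed in when it is done.

```bash
mkdir -p pics; ls; cat > h.py <<'E'
import numpy as np, cv2
from cell import robot, grip, kin, viewer
def shot(cam,fn):
    im=viewer.read_camera(cam); cv2.imwrite('pics/'+fn,im[:,:,::-1]); return im
def w(cam,p,info=None):
    i=info or viewer.camera_info(cam); return np.array(i['R']).T@(np.array(p)-np.array(i['t']))
def proj(cam,X,info=None):
    i=info or viewer.camera_info(cam); c=np.array(i['R'])@np.array(X)+np.array(i['t'])
    s=c[:2]/c[2]; s=s*(1+i['k1']*(s@s)); K=np.array(i['camera_matrix']); return K[:2,:2]@s+K[:2,2]
E
python3 - <<'E'
from h import *
for c in ['top','scene']:
    shot(c,c+'0.png')
    for n in ['tray','red1_foot','red2_foot','red3_foot','red4_foot','red5_foot','blue1_foot','vial_white','vial_brown','timer','tape_roll','mortar','jar','tip_box']:
        for d in viewer.pinpoint(n,c)[:2]: print(c,n,round(d['confidence'],2),w(c,d['at']).round(1))
o=robot.observe();print(o['t'],o['tcp_rot'],o['tcp_pos'],o['contact_force'])
E
```

```text
pics
top tray 0.59 [ 5.698e+02  5.430e+01 -4.000e-01]
top red2_foot 0.57 [534.5  36.   21.8]
top red5_foot 0.65 [ 600.6 -352.2    1.3]
top red5_foot 0.4 [554.3 -34.   22.9]
top vial_brown 0.6 [559.6  92.6  21. ]
top timer 0.67 [556.6 -34.2  22.9]
top timer 0.57 [750.4 173.8  -1.2]
top tape_roll 0.66 [ 460.3 -361.4    0.6]
top mortar 0.56 [560.   91.4  19.4]
top jar 0.63 [452.9 394.3  -1.1]
top tip_box 0.98 [602.8 371.6  -2. ]
top tip_box 0.45 [451.2 397.    0.7]
scene red2_foot 0.56 [ 600.1 -347.4   -1.1]
scene red4_foot 0.54 [516.1 -16.   29.7]
scene red5_foot 0.49 [555.4 -37.2  26.4]
scene blue1_foot 0.42 [618.6 -24.7  26. ]
scene vial_brown 0.24 [586.1   9.9  22.6]
scene tape_roll 0.74 [ 4.606e+02 -3.580e+02  1.000e-01]
scene tape_roll 0.44 [ 600.  -349.2   -2.1]
scene mortar 0.77 [ 602.1 -348.6    4.2]
scene jar 0.68 [451.5 398.6   3.1]
scene tip_box 0.56 [608.3 371.6   4.3]
1.5 [ 0.26288841  1.55473345 -0.26272419] [213.63029221 613.92427098 214.63085067] [ 1.30620248 -0.27946702  0.20151338]
```

View pics/top0.png

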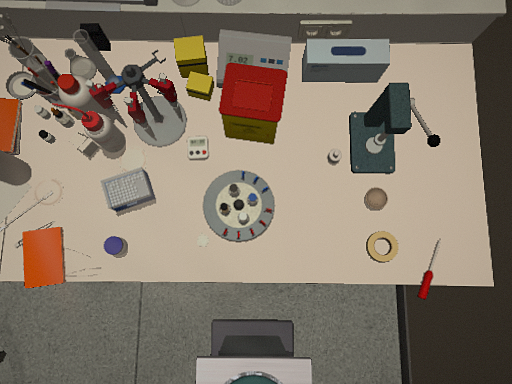

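View pics/scene0.png

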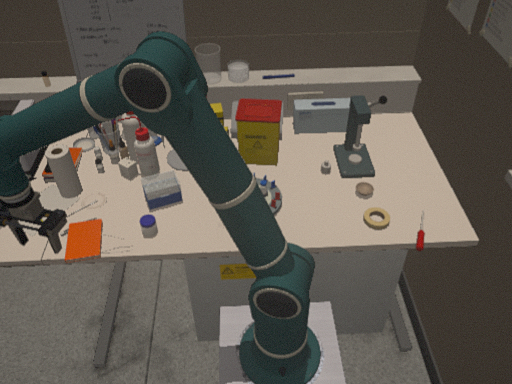

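```bash
python3 - <<'E'
from h import *
o=robot.observe();R=cv2.Rodrigues(np.array(o['tcp_rot']))[0];print(R.round(2))
i=viewer.camera_info('wrist');R2=np.array(i['R']);print('cam pos',(-R2.T@np.array(i['t'])).round(1),(R2).round(2),i['camera_matrix'],i['k1'])
for z in (350,300):
  for yaw in range(-180,180,30):
    a=np.radians(yaw);y=np.array([np.cos(a),np.sin(a),0]);x=np.array([0,0,-1.]);M=np.c_[x,y,np.cross(x,y)]
    q=kin.ik([500,54,z],cv2.Rodrigues(M)[0].ravel()); print(z,yaw,None if q is None else np.round(q,2))
im=cv2.imread('pics/top0.png')[160:250,190:290];cv2.imwrite('pics/topz.png',cv2.resize(im,None,fx=6,fy=6,interpolation=cv2.INTER_CUBIC))
E
```

```text
[[ 0.    0.33  0.94]
 [ 0.    0.94 -0.33]
 [-1.    0.    0.  ]]
cam pos [144.  637.7 384.5] [[ 0.33  0.94 -0.  ]
 [ 0.91 -0.32  0.26]
 [ 0.25 -0.09 -0.96]] [[300.40040259   0.         257.5093669 ]
 [  0.         300.40040259 192.33631822]
 [  0.           0.           1.        ]] -0.028480352071505153
350 -180 [ 0.87  0.35 -1.29  1.73  0.35  1.33  2.66]
350 -150 [-1.37  0.21  1.4   1.83 -0.21  1.28 -2.53]
350 -120 [-1.37  0.21  1.4   1.83 -0.21  1.28 -2.01]
350 -90 [-0.87  0.09  0.76  1.82 -0.06  1.26 -1.66]
350 -60 [-0.82  0.09  0.7   1.82 -0.06  1.26 -1.15]
350 -30 [-0.76  0.09  0.64  1.81 -0.05  1.26 -0.63]
350 0 [-0.72  0.09  0.6   1.81 -0.05  1.26 -0.11]
350 30 [-0.68  0.09  0.55  1.81 -0.05  1.26  0.41]
350 60 [-0.64  0.09  0.5   1.81 -0.04  1.26  0.92]
350 90 [-0.59  0.09  0.45  1.81 -0.04  1.26  1.44]
350 120 [-0.52  0.09  0.38  1.8  -0.03  1.26  1.96]
350 150 [-0.46  0.09  0.31  1.8  -0.03  1.26  2.48]
300 -180 [ 0.85  0.42 -1.29  1.8   0.43  1.25  2.58]
300 -150 [-1.31  0.31  1.39  1.91 -0.33  1.2  -2.42]
300 -120 [-1.31  0.31  1.39  1.91 -0.33  1.2  -1.89]
300 -90 [-0.87  0.14  0.78  1.89 -0.11  1.15 -1.62]
300 -60 [-0.8   0.13  0.7   1.89 -0.09  1.15 -1.11]
300 -30 [-0.75  0.13  0.64  1.89 -0.09  1.15 -0.6 ]
300 0 [-0.7   0.13  0.59  1.88 -0.08  1.15 -0.09]
300 30 [-0.66  0.13  0.54  1.88 -0.07  1.15  0.43]
300 60 [-0.61  0.13  0.49  1.88 -0.06  1.15  0.94]
300 90 [-0.56  0.13  0.43  1.88 -0.06  1.15  1.46]
300 120 [-0.49  0.13  0.35  1.87 -0.05  1.15  1.97]
300 150 [-0.42  0.13  0.27  1.87 -0.04  1.15  2.48]
```

View pics/topz.png

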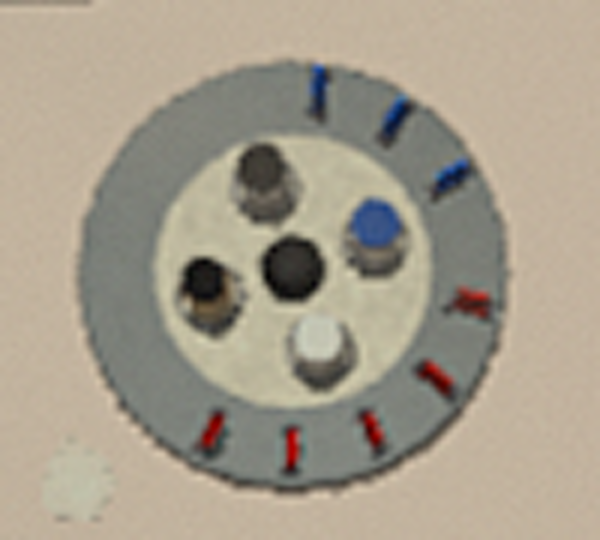

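```bash
python3 - <<'E'
from h import *
grip(0.0,20)
M=np.array([[0,0,1],[0,1,0],[-1,0,0.]])
robot.movep([620,54,225],cv2.Rodrigues(M)[0].ravel())
i=viewer.camera_info('wrist'); o=robot.observe(); print(o['t'],o['tcp_pos'],o['contact_force'],o['grip_width'])
shot('wrist','w0.png')
for n in ['tray','red1_foot','red2_foot','red3_foot','red4_foot','red5_foot','blue1_foot','vial_white','vial_blue','vial_black','vial_brown']:
    for d in viewer.pinpoint(n,'wrist')[:1]: print(n,round(d['confidence'],2),w('wrist',d['at'],i).round(1))
import pickle; pickle.dump(i,open('i0.pkl','wb'))
shot('top','top1.png')
for n in ['tray','red1_foot','red3_foot','red5_foot','blue1_foot']:
    for d in viewer.pinpoint(n,'top')[:1]: print('top',n,round(d['confidence'],2),w('top',d['at']).round(1))
E
```

```text
5.3083 [619.89249784  55.28067396 224.89530668] [ 0.16863231 -0.0533657   0.26341813] 0.007109690148946961
tray 0.87 [573.4  45.5   3.8]
red1_foot 0.7 [749.4 175.3  -3.1]
red2_foot 0.68 [485.2  47.2  23.7]
red3_foot 0.62 [489.4   7.4  24.1]
red4_foot 0.64 [556.1 -41.1  26.1]
red5_foot 0.67 [498.3  90.9  25.2]
blue1_foot 0.44 [617.  -22.3  23.1]
vial_white 0.57 [535.6  32.5  18.7]
vial_blue 0.68 [586.    5.6  19.3]
vial_black 0.9 [614.   64.3  23. ]
vial_brown 0.74 [557.4  86.9  22.1]
top red5_foot 0.57 [555.1 -30.4  22.2]
```

View pics/w0.png

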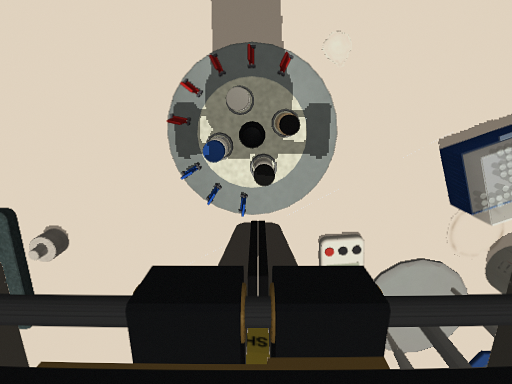

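```bash
cat > fit.py <<'E'
from h import *
import pickle
from scipy.optimize import least_squares
from scipy.ndimage import map_coordinates, gaussian_filter
i=pickle.load(open('i0.pkl','rb'))
ang=np.radians([0,26,52,104,146]); P=np.array([[498.3,90.9],[485.2,47.2],[489.4,7.4],[556.1,-41.1],[617,-22.3]])
f=lambda v:(np.c_[v[0]+88*np.cos(v[2]+ang),v[1]+88*np.sin(v[2]+ang)]-P).ravel()
s=least_squares(f,[572,52,2.7],loss='soft_l1'); print('feet fit',s.x,np.degrees(s.x[2]),s.fun.round(1))
im=cv2.imread('pics/w0.png').astype(float)
g=gaussian_filter(im,(0.7,0.7,0))
c=s.x[:2].copy()
for it in range(4):
    A=[];b=[]
    for t in np.radians(np.arange(0,360,3)):
        rs=np.arange(96,115,0.5)
        px=np.array([proj('',[c[0]+r*np.cos(t),c[1]+r*np.sin(t),22],i) for r in rs])
        v=np.stack([map_coordinates(g[:,:,k],[px[:,1],px[:,0]],order=1,mode='nearest') for k in range(3)],1)
        d=np.abs(np.diff(v,axis=0)).sum(1); k=d.argmax()
        if d[k]>15: A.append([np.cos(t),np.sin(t),1]);b.append(rs[k]+.25)
    A=np.array(A);b=np.array(b)
    q=least_squares(lambda v:A@v-b,[0,0,105],loss='soft_l1',f_scale=1).x
    c+=q[:2]; print(len(b),c,q)
th=s.x[2]
vis=cv2.imread('pics/w0.png')
for tt in np.radians(np.arange(0,360,4)):
    p=proj('',[c[0]+105*np.cos(tt),c[1]+105*np.sin(tt),22],i); cv2.circle(vis,tuple(int(round(x)) for x in p),0,(0,255,255),-1)
for a in [0,26,52,78,104,146,172,198]:
    for r in (80,96):
        t=th+np.radians(a); p=proj('',[c[0]+r*np.cos(t),c[1]+r*np.sin(t),26],i); cv2.circle(vis,tuple(int(round(x)) for x in p),0,(0,255,0),-1)
cv2.imwrite('pics/w0fit.png',cv2.resize(vis[30:225,155:350],None,fx=3,fy=3,interpolation=cv2.INTER_NEAREST))
E
python3 fit.py
```

```text
feet fit [573.24550994  47.84305976   2.69282319] 154.28740357500175 [-4.3 -4.9  0.   0.2  4.9  1.5 -0.7  2.8  0.6 -5.8]
120 [573.68421621  47.50633672] [  0.43870626  -0.33672304 103.87904488]
120 [573.72820816  47.54074355] [4.39919481e-02 3.44068288e-02 1.03898502e+02]
120 [573.68262774  47.53704141] [-4.55804143e-02 -3.70213701e-03  1.03928452e+02]
120 [573.72000317  47.53509894] [ 3.73754292e-02 -1.94246568e-03  1.03911624e+02]
```

View pics/w0fit.png

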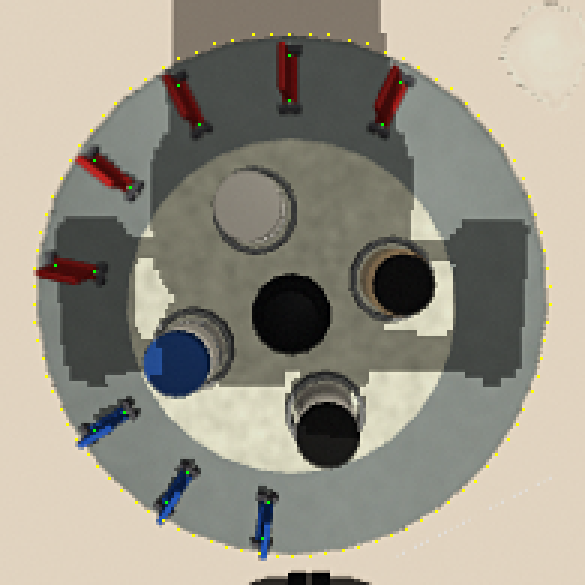

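```bash
cat > path.py <<'E'
from h import *
C=np.array([573.7,47.5]);TH=154.3;Z=31.5
def pose(a,z=Z):
    p=np.radians(TH+a); y=-np.array([np.cos(p),np.sin(p),0]);x=np.array([0,0,-1.]);M=np.c_[x,y,np.cross(x,y)]
    return np.array([*(C+88*np.array([np.cos(p),np.sin(p)])),z]),cv2.Rodrigues(M)[0].ravel()
def sweep(a0,a1,st=5,feed=60):
    n=int(np.ceil((a1-a0)/st))
    for a in np.linspace(a0,a1,n+1)[1:]:
        p,r=pose(a); robot.servo_line(p,feed=feed,rotation=r)
        o=robot.observe(); F=o['contact_force']; print(round(a),o['t'].__round__(2),np.round(F,1),np.round(o['tcp_pos']-p,1))
        if np.linalg.norm(F)>12: print('STOP');return False
    return True
E
python3 - <<'E'
from path import *
for a in range(-30,120,15): print(a,np.round(kin.ik(*pose(a)),2))
p,r=pose(-30,150); robot.movep(p,r)
for z in (60,Z):
    robot.servo_line(pose(-30,z)[0],feed=80); o=robot.observe(); print(o['t'],o['tcp_pos'],o['contact_force'])
if sweep(-30,12): 
    shot('wrist','w1.png')
    print(robot.observe()['t'])
E
```

```text
-30 [-0.85  0.65  0.73  2.03 -0.67  0.71 -0.66]
-15 [-0.8   0.61  0.67  2.08 -0.62  0.66 -0.42]
0 [-0.73  0.57  0.61  2.11 -0.56  0.62 -0.17]
15 [-0.64  0.54  0.55  2.13 -0.5   0.59  0.08]
30 [-0.57  0.53  0.51  2.14 -0.46  0.58  0.35]
45 [-0.49  0.52  0.47  2.13 -0.43  0.58  0.63]
60 [-0.39  0.53  0.41  2.1  -0.37  0.58  0.88]
75 [-0.33  0.54  0.37  2.07 -0.34  0.59  1.14]
90 [-0.27  0.56  0.34  2.02 -0.31  0.61  1.4 ]
105 [-0.22  0.58  0.3   1.96 -0.28  0.64  1.64]
9.5583 [524.52617044 120.29683065  60.45451953] [0.65110587 1.00571865 0.29517665]
10.0667 [523.80835803 119.81917147  30.92426018] [-0.56081593  0.29618133  0.06017851]
-25 10.33 [ 0.7 -0.4 -0.8] [ 0.2 -0.1  0.3]
-21 10.6 [ 0.3  1.2 -0.4] [0.3 0.1 0.2]
-16 10.87 [-0.1 -0.  -1.1] [0.3 0.2 0.1]
-11 11.13 [0.9 0.7 0.2] [0.4 0.2 0.1]
-7 11.4 [ 0.7 -0.9 -0.4] [0.4 0.3 0.1]
-2 11.67 [0.5 0.6 0.5] [0.2 0.2 0.1]
3 11.93 [0.4 0.8 0.1] [ 0.  -0.1 -0. ]
7 12.2 [ 0.1 -0.2 -0.2] [ 0.  0. -0.]
12 12.47 [-0.   0.2  1.2] [ 0.1  0.1 -0. ]
12.5167
```

View pics/w1.png

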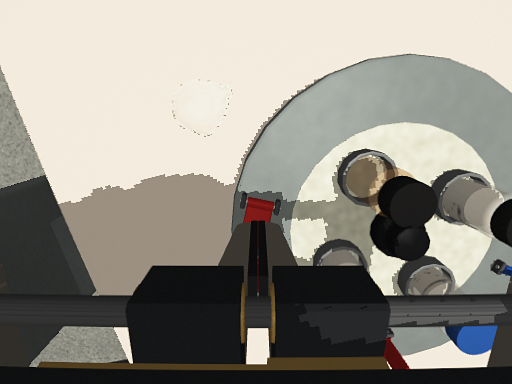

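The picture shows red1 folded flat under the finger at about (260, 210), and the tray is undisturbed. Continuing.

```bash
python3 - <<'E'
from path import *
if sweep(12,118):
    p,r=pose(118,160); robot.servo_line(p,feed=120)
    M=np.array([[0,0,1],[0,1,0],[-1,0,0.]])
    robot.movep([620,54,225],cv2.Rodrigues(M)[0].ravel())
    shot('wrist','w2.png'); o=robot.observe(); print(o['t'],o['tcp_pos'],o['contact_force'])
E
```

```text
17 12.79 [ 1.   0.6 -0.9] [0.1 0.2 0. ]
22 13.07 [ 0.2  0.  -0.3] [0.2 0.5 0. ]
26 13.34 [0.2 0.5 0.9] [ 0.2 -0.1  0. ]
31 13.62 [-0.1  0.2  0. ] [ 0. -0. -0.]
36 13.89 [-0.1 -0.2 -0.3] [ 0.   0.1 -0. ]
41 14.17 [-0.3  0.2  0.1] [-0.   0.2 -0. ]
46 14.44 [ 0.6 -0.3 -0.4] [-0.   0.5 -0. ]
51 14.72 [-0.1  0.3 -0.3] [-0.   0.1 -0. ]
55 14.99 [0.4 0.  0. ] [ 0.1 -0.1  0. ]
60 15.27 [0.8 0.6 0.5] [-0.1  0.1 -0. ]
65 15.54 [-0.6 -0.7  0.6] [-0.2  0.2 -0.1]
70 15.82 [-0.2  0.1 -0.2] [-0.2  0.3 -0.1]
75 16.09 [-0.1  0.4  0.8] [-0.5  0.3 -0.1]
79 16.37 [-0.1  0.3 -0.1] [ 0.2 -0.   0.1]
84 16.64 [ 0.5 -0.2 -0.9] [-0.  0.  0.]
89 16.92 [-0.5  0.5 -0.5] [-0.2  0.1 -0. ]
94 17.19 [ 0.  -0.1 -0.7] [-0.3  0.1 -0.1]
99 17.47 [-0.6  1.4 -0.4] [-0.7  0.4 -0.2]
104 17.74 [-0.9 -0.1  0.8] [ 0. -0.  0.]
108 18.02 [0.1 0.1 0.4] [ 0.1 -0.   0.1]
113 18.29 [0.4 0.2 0.1] [-0.2  0.  -0. ]
118 18.57 [-0.2  0.3  0.4] [-0.3  0.  -0.1]
20.3917 [619.16540252  52.87453958 223.72438973] [ 0.32890524  0.06226176 -0.56592913]
```

View pics/w2.png

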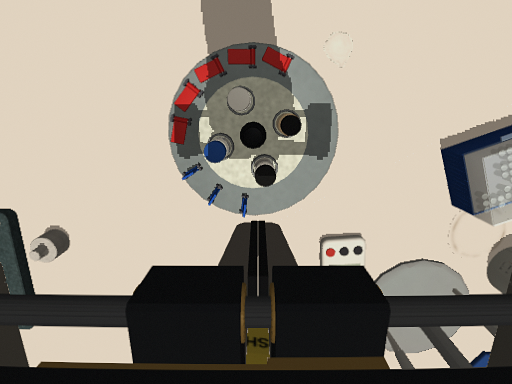

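All five red tabs lie flat (from (277,57) round to (180,131)). The blue tabs stand at (191,172), (214,193) and (244,203), and the vials and tray are where they were. The hand is about 225 mm up and touching nothing.

```bash
python3 - <<'E'
from h import *
robot.hold(0.5); o=robot.observe(); print(o['t'],o['contact_force']); robot.job_done()
E
```

```text
20.8917 [ 0.4382619  -0.43147817 -0.28183201]
the job is handed in; nothing more can be done
```

I folded all five red tabs in order, red1 to red5, with one counter-clockwise pass of the shut fingertips. The tips ran on the 88 mm circle, about 5.5 mm above the hinges. I then lifted off well short of blue1 and handed the job in at about 20.9 s.

- **Last wrist picture:** all five red tabs lie flat and the three blue tabs stand upright. The vials are in place, and the tray shows no shift beyond about a pixel.
- **Forces:** every reading at the end of each step was under 2 N, which is sensor noise. I did not record forces during the steps.
- **Hand:** it finished about 225 mm up, clear of everything.
- **Disagreements:** the trained networks mixed up some tab names and gave a few wrong positions. I settled the tray pose by fitting the rim and hinges in the wrist picture; the fit left up to about 6 mm on single hinge points, but lined up well when drawn over the picture.
- **Not measured:** I judged the tab angles and the tray's position by eye from the picture. I did not take a final picture of the tape roll, mortar or jar, but the arm did not go near them.

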